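# Nip down a chamber cover in cross order

### The arm

A 7-joint arm with a two-finger parallel gripper is mounted at the origin on a cart in front of the work surface, level with it; the furniture and walls round the work are solid. World frame = base frame: x ahead of the robot, y to its left, z up, the work surface at z = 0. Lengths are in m, angles in rad, forces in N, time in s.
With the tool pointing down it reaches from about 0.4 to 0.75 m from the base axis. Payload 19.5 kg.
Tool frame: the origin (TCP) lies on the centre line of the jaws, within the pads' length; the fingertips stand 14 mm ahead of it and the grasp point (between the pads) lies 5 mm behind it; z points along the fingers, y is the line along which they close (so a half turn about z gives the same grasp; the last joint's range is limited). The gripper opens to 85 mm and grips with 20 to 120 N. Pads are 22 mm wide; open, the fingers measure 114 mm over their backs; the gripper's body (76 mm by 85 mm) begins 54 mm behind the grasp point. The pads swing forward as they close: fully open they stand 13 mm farther back than shut.
Start: joints at [-1.288, 0.707, -0.028, 1.485, 0.022, 0.951, -0.075], TCP at [0.183, 0.545, 0.245] pointing down, gripper open.
Joint ranges: [-2.71, 2.71], [-0.32, 2.16], [-1.57, 1.52], [0, 2.45], [-1.46, 4.6], [0, 2.02], [-2.83, 2.83]. Speed limits (rad/s): [1.89, 1.89, 2.57, 2.57, 3.01, 3.01, 3.01].

### API

Orientations are given as a unit quaternion [w, x, y, z].
In Python, from bench import readout, cams, bot gives the robot as it stands.
- The arm moves only by the tool jog_arm, never from a script. Its argument "commands" is a list of rows, each a list of 7 numbers: the shift along the world's x, y, z in units of 0.75 m (1.0 is 0.75 m), then the turn, a rotation vector about the world's x, y, z in units of 30 degrees (1.0 is 30 degrees), then the gripper command: -1 is fully open, 1 is shut, values between are in proportion. A call has 1 to 20 rows; each row is the pose to reach, as a shift and turn from the pose commanded when the call began; what a row does not reach only later rows make up. A row lasts 1/10 s, in which the tool goes at most 50 mm and 8.59 degrees, less where a joint would pass 70% of its speed; a pose out of reach is approached as far as the arm can. A call with a number of a shift or a turn outside -1 to 1 is refused whole. A call with a gripper value outside its range is refused whole. The fingers move at their own pace and stop on an object; "force" is the grip in N (left out, the last holds). Time passes only in rows, so rows that repeat a pose let the fingers close. It gives the time, the measured TCP pose, the force, the opening and the grip force at its end, in the units of the state.
- readout.observe(): the state, without advancing time (a new reading comes with each control period).
- cams.get_image(name): name is "scene" or "side" or "wrist"; returns the picture (420x560x3 uint8, blue, green, red); there is no depth.
- cams.get_calibration(name): a dict with "mtx" (3x3 intrinsics, pixels), "dist_coeffs" ([k1, k2, p1, p2, k3] as OpenCV has them; the pictures are not rectified), "R" (3x3) and "t" (3): a world point X has camera coordinates R X + t; the wrist camera has in their place "mount" (4x4, takes a point from camera to tool coordinates, whose origin is the TCP and whose axes are the flange's). Camera axes: x right, y down, z forward; pixel columns grow to the right and rows downward; lengths in m; the calibration is good to about 2 mm. A picture is of the moment at which its call begins: read the wrist's pose just before it. get_calibration takes no time and is no camera call.
- bot.job_done(): hands the job in; it is judged then, once.
The state is a dict: "time": time; "joint_pos": joint angles; "joint_velocities": joint speeds; "effort": joint torques, N m; "ee_pos": TCP position; "eef_rot": TCP orientation; "wrist_force": force on the tool from outside, world axes, zero at the start; "torque": the same for the moment, N m; "width": finger opening in m; "gripper_force": force on a finger pad.
Only numpy, scipy, OpenCV 4.12 (cv2) and the standard library are available. Lean on these libraries where they do the work, as an engineer would, in place of code of your own. Each camera call takes 0.05 s, during which the arm holds its last target. There are 200 camera calls.

### The job

The cover of the sample chamber is due its next tightening pass: take the wrench from its stand and turn each of the four wing screws clockwise by about a sixth of a turn, until its red end points at its green mark and not well past it. Work crosswise, fully doing one screw and then the one diagonally opposite before you start the other two, and turn the screws only with the wrench; do not press the chamber with the gripper. Then put the wrench back upright in its stand, let go, and leave the other things on the bench where they are.

Things in the scene. Friction and masses are not known exactly. Their poses are not given: they have to be found in the camera images.
- chamber: fixed sample chamber: grey box, square aluminium cover 150x150 mm, its top 55 mm above the bench; low window in the middle. Origin: centre of its underside on the bench; z up. Wing screws at (+-44, +-44) mm in its frame: a (+,+), b (-,+), c (-,-), d (+,-): a is opposite c, b opposite d. Each has a green mark on the cover, 22 to 31 mm from its axis, at -30 degrees from the chamber's x
- screw_a (a joint): turn of wing screw a (far left one when the chamber stands square to the robot) in rad, positive = clockwise seen from above = tightening; between about -0.15 and 0.15 at the start, 1.05 (a sixth of a turn) when its red end points at its green mark. Stiff (0.07 N m), stays where left; no stop at the mark (turns on to 2.4)
- wing_a (a point): top centre of wing screw a's wing, on the screw's axis, 75 mm above the bench; turns with the wing: x runs along the wing towards its red end, z up. The wing is a flat upright bar 40 mm long, 8 mm thick, 14 mm high (its underside 61 mm above the bench), dark with a red end. At joint 0 its x points 30 degrees counter-clockwise of the chamber's x
- screw_b (a joint): turn of wing screw b (near left one when the chamber stands square to the robot) in rad, positive = clockwise seen from above = tightening; between about -0.15 and 0.15 at the start, 1.05 (a sixth of a turn) when its red end points at its green mark. Stiff (0.07 N m), stays where left; no stop at the mark (turns on to 2.4)
- wing_b (a point): top centre of wing screw b's wing, on the screw's axis, 75 mm above the bench; turns with the wing: x runs along the wing towards its red end, z up. The wing is a flat upright bar 40 mm long, 8 mm thick, 14 mm high (its underside 61 mm above the bench), dark with a red end. At joint 0 its x points 30 degrees counter-clockwise of the chamber's x
- screw_c (a joint): turn of wing screw c (near right one when the chamber stands square to the robot) in rad, positive = clockwise seen from above = tightening; between about -0.15 and 0.15 at the start, 1.05 (a sixth of a turn) when its red end points at its green mark. Stiff (0.07 N m), stays where left; no stop at the mark (turns on to 2.4)
- wing_c (a point): top centre of wing screw c's wing, on the screw's axis, 75 mm above the bench; turns with the wing: x runs along the wing towards its red end, z up. The wing is a flat upright bar 40 mm long, 8 mm thick, 14 mm high (its underside 61 mm above the bench), dark with a red end. At joint 0 its x points 30 degrees counter-clockwise of the chamber's x
- screw_d (a joint): turn of wing screw d (far right one when the chamber stands square to the robot) in rad, positive = clockwise seen from above = tightening; between about -0.15 and 0.15 at the start, 1.05 (a sixth of a turn) when its red end points at its green mark. Stiff (0.07 N m), stays where left; no stop at the mark (turns on to 2.4)
- wing_d (a point): top centre of wing screw d's wing, on the screw's axis, 75 mm above the bench; turns with the wing: x runs along the wing towards its red end, z up. The wing is a flat upright bar 40 mm long, 8 mm thick, 14 mm high (its underside 61 mm above the bench), dark with a red end. At joint 0 its x points 30 degrees counter-clockwise of the chamber's x
- wrench: loose wing-screw wrench, 108 mm tall, 0.18 kg, upright in its stand. Origin: centre of its lower end; z up the shaft. Lower end: two prongs 36 mm long in x; the slot between them runs along x, open at its ends and below, 13 mm wide in y (about 21 at the flared mouth), 13 mm deep. With the slot's roof on a wing the origin is 62 mm above the bench. Play on a wing: about 0.15 rad each way
- wrench_grip (a point): where to grip the wrench, 93 mm above its origin: middle of the blue handle bar, which is 66 mm long in x, 22 mm thick in y, 30 mm high (78 to 108 mm above the origin); grip across its thickness. Axes as the wrench's
- stand: fixed grey stand for the wrench: open pocket, 50 mm (x) by 40 mm (y) inside, its floor 6 mm and rim 46 mm above the bench, on a foot 90x80 mm. Origin: centre of its underside; z up. The wrench stands on the pocket floor, its x axis roughly along the stand's
- loupe: bystander: small black stand loupe, 36 mm across, 34 mm high; origin at the centre of its underside
- tip_jar: bystander: white jar with a blue lid, 42 mm across, 61 mm high; origin at the centre of its underside
- electrode_brush: bystander: brush with a blue handle, 128 mm long, lying; origin under its middle
Things that resemble listed ones, but are neither listed nor needed, are in the scene too. Leave any pink look-alike of the wrench alone. There is more than one size of the chamber; the job needs the larger.

How it is judged:
On the way, in this order (a step that is already met when the one before it is completed fails the run):
1. two diagonally opposite screws are at their marks (0.75 to 1.35 rad) while the other two are still where they were (below 0.4 rad) (((value of joint screw_a between 0.75 and 1.35 rad and value of joint screw_c between 0.75 and 1.35 rad and value of joint each of screw_b, screw_d below 0.4 rad) or (value of joint screw_b between 0.75 and 1.35 rad and value of joint screw_d between 0.75 and 1.35 rad and value of joint each of screw_a, screw_c below 0.4 rad))), for 0.1 s.
2. all four screws are at their marks (value of joint screw_a between 0.75 and 1.35 rad and value of joint screw_b between 0.75 and 1.35 rad and value of joint screw_c between 0.75 and 1.35 rad and value of joint screw_d between 0.75 and 1.35 rad), for 0.1 s.
At the end, for the whole second after the job is handed in: all four screws stand at 0.75 to 1.35 rad (red end within about 17 degrees of its green mark); the wrench stands upright (within 0.25 rad), at rest on the floor of the stand's pocket (origin within 22 mm of the stand's centre in its x and y, less than 14 mm above the bench) (all of step 2 and x of wrench in the frame of stand between -0.022 and 0.022 m and y of wrench in the frame of stand between -0.022 and 0.022 m and z of wrench in the frame of stand below 0.014 m and angle between wrench's own z axis and vertical below 0.25 rad and linear speed of wrench below 0.03 m/s); the robot touches nothing.
It fails at once if a screw wrung far past its mark (over 1.6 rad) (value of joint any of screw_a, screw_b, screw_c, screw_d above 1.6 rad).
It fails at once if the gripper or arm pushes on the chamber or its screws (over 3 N) (contact force between any of the fingers, the arm and chamber above 3 N).
It fails at once if a bystander moved more than 30 mm (distance of any of loupe, tip_jar, electrode_brush from where it was at the start of the episode above 0.03 m).
It also fails if it takes over 69 s, if anything falls off the work surface, if the arm or the gripper's body presses on something with over 40 N, if the wrist force passes 120 N, or if a joint passes its speed limit or range.

## Working session

There is one attempt and no reset: what is moved stays moved. The work goes in short steps, Python scripts to look and compute and a tool call to move; the robot and the scene stay as the last step left them, time stands still between calls to the robot, and variables do not carry over. Pictures are saved under pics/ and viewed, at most 10 in all, crops included, and the job is handed in when it is done.

Besides the shell and the picture viewer there is one more tool, called after "Call:" by a JSON object that holds its "api" and its "payload". jog_arm: Moves the arm, as the interface text tells. Its arguments: {"type":"object","properties":{"commands":{"type":"array","items":{"type":"array","items":{"type":"number","minimum":-1,"maximum":1}}},"force":{"type":"number"}},"required":["commands"]}

```bash
ls; mkdir -p pics; python3 - <<'E'
from bench import readout,cams
import cv2,numpy as np
s=readout.observe();print(s['time'],s['ee_pos'],s['eef_rot'],s['width'])
for n in ["scene","side"]:
    cv2.imwrite(f'pics/{n}0.png',cams.get_image(n))
    c=cams.get_calibration(n);print(n,c)
print(cams.get_calibration("wrist"))
a=cv2.imread('pics/scene0.png');b=cv2.imread('pics/side0.png')
E
```

```text
pics
0.0 [0.18340334 0.54472361 0.24485476] [-6.58951924e-05  1.61680235e-01  9.86843067e-01 -5.08312880e-04] 0.08538209386951884
scene {'mtx': array([[491.67272117,   0.        , 281.58300475],
       [  0.        , 491.67272117, 208.12821869],
       [  0.        ,   0.        ,   1.        ]]), 'dist_coeffs': array([-0.01312964,  0.        ,  0.        ,  0.        ,  0.        ]), 'R': array([[ 0.80342673, -0.59528317, -0.01197681],
       [-0.43151957, -0.568307  , -0.70058405],
       [ 0.41023939,  0.56803618, -0.71346937]]), 't': array([-0.49143826,  0.23872185,  1.12976242])}
side {'mtx': array([[544.49883312,   0.        , 282.90489029],
       [  0.        , 544.49883312, 207.15593554],
       [  0.        ,   0.        ,   1.        ]]), 'dist_coeffs': array([0.000914, 0.      , 0.      , 0.      , 0.      ]), 'R': array([[ 0.9986295 , -0.05136982, -0.01001268],
       [-0.03484383, -0.5098214 , -0.85957434],
       [ 0.03905151,  0.85874518, -0.51091261]]), 't': array([-0.53187511,  0.05058788,  1.6972917 ])}
{'mtx': array([[364.61411296,   0.        , 277.19878226],
       [  0.        , 364.61411296, 212.24947111],
       [  0.        ,   0.        ,   1.        ]]), 'dist_coeffs': array([0.01834994, 0.        , 0.        , 0.        , 0.        ]), 'mount': array([[-1.76363732e-04, -9.49332370e-01, -3.14273799e-01,
         8.11490808e-02],
       [ 9.99999965e-01, -2.29466088e-04,  1.31973647e-04,
        -8.10508608e-04],
       [-1.97402034e-04, -3.14273765e-01,  9.49332377e-01,
        -1.28177892e-01],
       [ 0.00000000e+00,  0.00000000e+00,  0.00000000e+00,
         1.00000000e+00]])}
```

View pics/scene0.png

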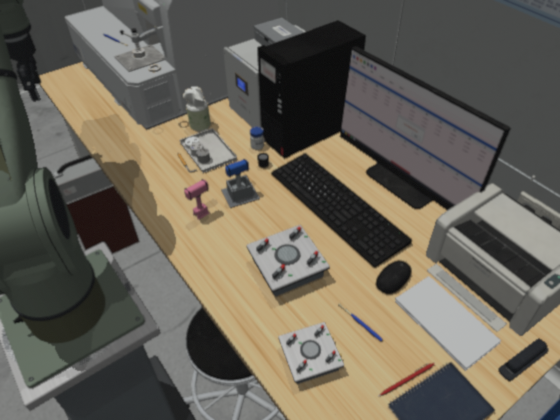

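View pics/side0.png

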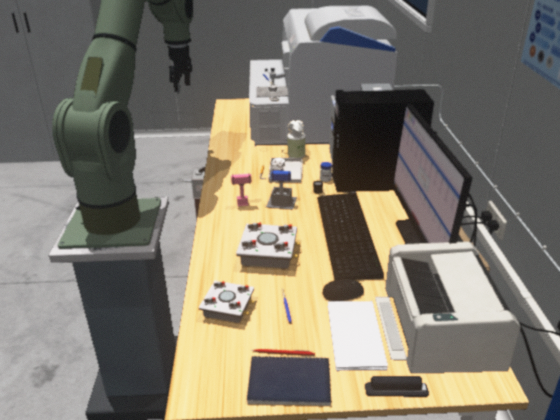

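The blue wrench in its grey stand is at scene (238,178), with a pink look-alike at (198,195). There are two chambers: the larger-looking one at (288,258) and a smaller one at (311,350). The loupe is at (263,160), the tip jar at (257,137) and the brush probably at (365,325). I'll confirm the choices in an enlarged crop.

```bash
python3 - <<'E'
import cv2
a=cv2.imread('pics/scene0.png')
cv2.imwrite('pics/c1.png',cv2.resize(a[220:300,240:335],None,fx=7,fy=7,interpolation=cv2.INTER_CUBIC))
cv2.imwrite('pics/c2.png',cv2.resize(a[150:215,180:280],None,fx=7,fy=7,interpolation=cv2.INTER_CUBIC))
E
```

```text
(no output)
```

View pics/c1.png

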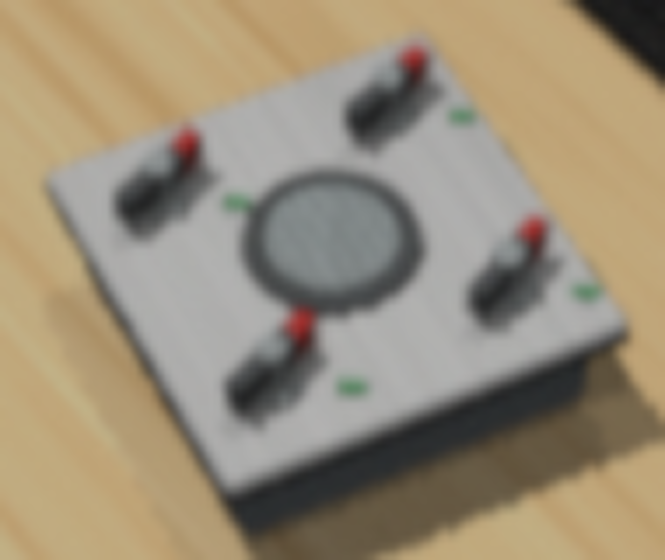

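View pics/c2.png

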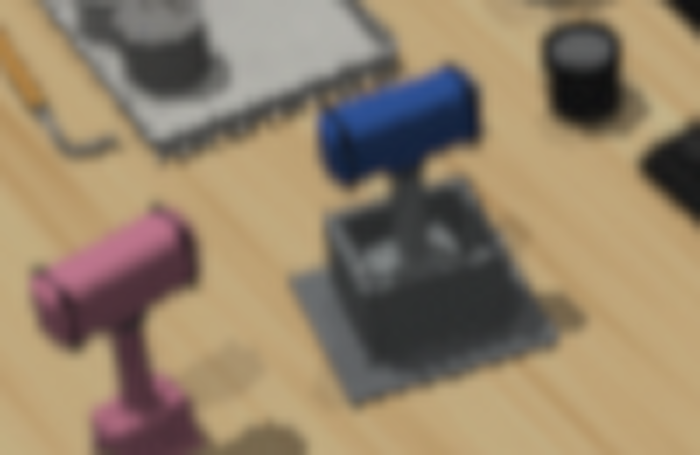

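The crop confirms the choice: the large chamber's cover corners are at scene (247,246), (301,225), (330,268), (273,290), and I'll check its size next. The blue wrench is in the grey stand and the pink one is a decoy. The stand foot corners are at about (222,190), (231,207), (259,198).

```bash
cat > h.py <<'E'
import numpy as np,cv2
from scipy.spatial.transform import Rotation as Ro
def ext(cams,n,s=None):
    c=cams.get_calibration(n)
    if 'R' in c: return c,np.array(c['R']),np.array(c['t'])
    q=s['eef_rot'];T=np.eye(4);T[:3,:3]=Ro.from_quat([q[1],q[2],q[3],q[0]]).as_matrix();T[:3,3]=s['ee_pos']
    M=np.linalg.inv(T@c['mount']);return c,M[:3,:3],M[:3,3]
def plane(e,uv,z):
    c,R,t=e
    p=cv2.undistortPoints(np.array(uv,float).reshape(-1,1,2),c['mtx'],c['dist_coeffs'])[:,0]
    C=-R.T@t;d=np.c_[p,np.ones(len(p))]@R
    return C+d*((z-C[2])/d[:,2])[:,None]
def proj(e,X):
    c,R,t=e
    return cv2.projectPoints(np.array(X,float),cv2.Rodrigues(R)[0],t,c['mtx'],c['dist_coeffs'])[0][:,0]
E
python3 - <<'E'
from bench import cams
from h import *
np.set_printoptions(precision=4,suppress=True)
e=ext(cams,'scene')
k=lambda P,o:[(x/7+o[0],y/7+o[1]) for x,y in P]
P=plane(e,k([(50,182),(428,38),(628,335),(230,490)],(240,220)),.055);print(P,P.mean(0),np.linalg.norm(P-np.roll(P,-1,0),axis=1))
print(np.degrees(np.arctan2(*(P[1]-P[0])[1::-1])),np.degrees(np.arctan2(*(P[2]-P[3])[1::-1])),np.degrees(np.arctan2(*(P[0]-P[3])[1::-1])))
print('small',plane(e,[(279,334),(322,323),(343,362),(297,381)],.055))
F=plane(e,k([(293,280),(355,400),(555,335)],(180,150)),.003);print(F,(F[0]+F[2])/2,np.linalg.norm(F[0]-F[1]),np.linalg.norm(F[2]-F[1]),np.degrees(np.arctan2(*(F[2]-F[1])[1::-1])))
H=plane(e,k([(335,145),(465,100)],(180,150)),.099);print(H,H.mean(0),np.linalg.norm(H[0]-H[1]),np.degrees(np.arctan2(*(H[1]-H[0])[1::-1])))
E
```

```text
[[ 0.4161 -0.125   0.055 ]
 [ 0.5619 -0.1509  0.055 ]
 [ 0.5323 -0.2959  0.055 ]
 [ 0.3907 -0.2666  0.055 ]] [ 0.4752 -0.2096  0.055 ] [0.1481 0.148  0.1446 0.1439]
-10.055659613813924 -11.674243326069004 79.8221596658595
small [[ 0.3363 -0.3638  0.055 ]
 [ 0.4244 -0.3974  0.055 ]
 [ 0.401  -0.4907  0.055 ]
 [ 0.3037 -0.4669  0.055 ]]
[[0.4961 0.1309 0.003 ]
 [0.4793 0.0572 0.003 ]
 [0.5631 0.0396 0.003 ]] [0.5296 0.0852 0.003 ] 0.07556407426830945 0.08556803612060707 -11.86932812828094
[[0.5027 0.0929 0.099 ]
 [0.557  0.0847 0.099 ]] [0.5298 0.0888 0.099 ] 0.054968225692472665 -8.56160629010279
```

The large cover measures 148 mm, so it is the right chamber: centre (0.475, -0.210), yaw about -11°. The stand is at (0.530, 0.086). I'm moving above the wrench.

Call:
{"api": "jog_arm", "payload": {"commands": [[0.463,-0.612,0,0,0,0.3,-1],[0.463,-0.612,0,0,0,0.3,-1],[0.463,-0.612,0,0,0,0.3,-1],[0.463,-0.612,0,0,0,0.3,-1],[0.463,-0.612,0,0,0,0.3,-1],[0.463,-0.612,0,0,0,0.3,-1],[0.463,-0.612,0,0,0,0.3,-1],[0.463,-0.612,0,0,0,0.3,-1],[0.463,-0.612,0,0,0,0.3,-1],[0.463,-0.612,0,0,0,0.3,-1],[0.463,-0.612,0,0,0,0.3,-1],[0.463,-0.612,0,0,0,0.3,-1],[0.463,-0.612,0,0,0,0.3,-1],[0.463,-0.612,0,0,0,0.3,-1],[0.463,-0.612,0,0,0,0.3,-1]], "force": 60}}

```text
time: 1.6
ee_pos: [0.5302, 0.087, 0.2453]
eef_rot: [-0.0, 0.083, 0.997, 0.0]
wrist_force: [-0.4, 0.0, 0.4]
width: 0.0856
gripper_force: 0.0
```

```bash
python3 - <<'E'
from bench import cams,readout
from h import *
import pickle
s=readout.observe();print(s['time'],s['ee_pos'],s['eef_rot'])
i=cams.get_image('wrist');cv2.imwrite('pics/w1.png',i);pickle.dump(s,open('w1.pkl','wb'))
E
```

```text
1.6 [0.53021367 0.08695177 0.24525042] [-2.20464373e-04  8.30256192e-02  9.96547382e-01  1.19786128e-04]
```

View pics/w1.png

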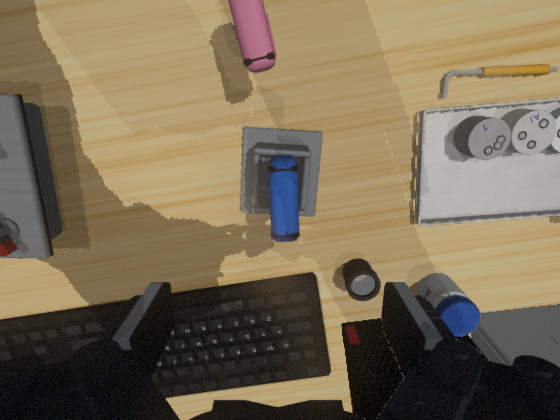

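The wrist view shows the wrench handle's midline from (284,165) to (285.5,232) and the stand foot corners at (246,128), (323,131), (315,216), (240,210). The loupe is at (361,280) and the jar at (452,305), both clear of the fingers.

```bash
python3 - <<'E'
from bench import cams
from h import *
import pickle
np.set_printoptions(precision=4,suppress=True)
s=pickle.load(open('w1.pkl','rb'));e=ext(cams,'wrist',s)
F=plane(e,[(246,128),(323,131),(315,216),(240,210)],.003);print(F,F.mean(0),np.linalg.norm(F-np.roll(F,-1,0),axis=1),np.degrees(np.arctan2(*(F[2]-F[1])[1::-1])))
i=cv2.imread('pics/w1.png').astype(int);b,g,r=i[...,0],i[...,1],i[...,2]
m=((b>r+40)&(b>g+25)).astype(np.uint8);m[:,:255]=0;m[:,315:]=0;m[260:]=0
for y in range(160,242,10):
    x=np.flatnonzero(m[y]);print(y,x.min() if len(x) else None,x.max() if len(x) else None)
ys=np.flatnonzero(m.any(1));print(ys.min(),ys.max())
for z in(.099,.109):
  H=plane(e,[(284.3,165),(285.3,232)],z);print(H,H.mean(0),np.degrees(np.arctan2(*(H[1]-H[0])[1::-1])))
print('tool y ang',np.degrees(2*np.arctan2(s['eef_rot'][2],s['eef_rot'][1]))-90)
print(plane(e,[(284,155),(285,241)],.106))
E
```

```text
[[0.4788 0.0636 0.003 ]
 [0.4943 0.1386 0.003 ]
 [0.5817 0.1188 0.003 ]
 [0.5617 0.0408 0.003 ]] [0.5291 0.0904 0.003 ] [0.0766 0.0896 0.0806 0.086 ] -12.746266051329664
160 274 295
170 282 290
180 270 297
190 270 297
200 271 298
210 271 298
220 272 297
230 273 297
240 276 289
155 240
[[0.5031 0.0963 0.099 ]
 [0.5571 0.0884 0.099 ]] [0.5301 0.0923 0.099 ] -8.336840395218468
[[0.5012 0.0964 0.109 ]
 [0.5532 0.0888 0.109 ]] [0.5272 0.0926 0.109 ] -8.336840395218488
tool y ang 80.47500007278083
[[0.4944 0.0974 0.106 ]
 [0.5619 0.0872 0.106 ]]
```

Call:
{"api": "jog_arm", "payload": {"commands": [[-0.002,0.005,-0.06,0,0,0.033,-1],[-0.002,0.005,-0.12,0,0,0.033,-1],[-0.002,0.005,-0.17,0,0,0.033,-1],[-0.002,0.005,-0.2015,0,0,0.033,-1],[-0.002,0.005,-0.2015,0,0,0.033,-1],[-0.002,0.005,-0.2015,0,0,0.033,-1],[-0.002,0.005,-0.2015,0,0,0.033,1],[-0.002,0.005,-0.2015,0,0,0.033,1],[-0.002,0.005,-0.2015,0,0,0.033,1],[-0.002,0.005,-0.2015,0,0,0.033,1],[-0.002,0.005,-0.2015,0,0,0.033,1],[-0.002,0.005,-0.2015,0,0,0.033,1],[-0.002,0.005,-0.2015,0,0,0.033,1],[-0.002,0.005,-0.2015,0,0,0.033,1],[-0.002,0.005,-0.2015,0,0,0.033,1],[-0.002,0.005,-0.2015,0,0,0.033,1]], "force": 80}}

```text
time: 3.25
ee_pos: [0.5294, 0.0895, 0.0944]
eef_rot: [0.0, 0.075, 0.997, -0.0]
wrist_force: [0.1, -0.5, 7.0]
width: 0.0209
gripper_force: 77.9
```

Call:
{"api": "jog_arm", "payload": {"commands": [[0,0,0.06,0,0,0,1],[0,0,0.12,0,0,0,1],[0,0,0.18,0,0,0,1],[0.03,-0.41,0.21,0,0,0,1],[0.03,-0.41,0.21,0,0,0,1],[0.03,-0.41,0.21,0,0,0,1],[0.03,-0.41,0.21,0,0,0,1],[0.03,-0.41,0.21,0,0,0,1],[0.03,-0.41,0.21,0,0,0,1],[0.03,-0.41,0.21,0,0,0,1],[0.03,-0.41,0.21,0,0,0,1],[0.03,-0.41,0.21,0,0,0,1]]}}

```text
time: 4.45
ee_pos: [0.5517, -0.2169, 0.2514]
eef_rot: [-0.0, 0.075, 0.997, 0.0]
wrist_force: [-0.5, 0.5, -2.0]
width: 0.021
gripper_force: 79.2
```

```bash
python3 - <<'E'
from bench import cams,readout
from h import *
import pickle
s=readout.observe();print(s['time'],s['ee_pos'],s['eef_rot'],s['width'],s['joint_pos'])
i=cams.get_image('wrist');cv2.imwrite('pics/w2.png',i);pickle.dump(s,open('w2.pkl','wb'))
e=ext(cams,'wrist',s)
cor=np.array([[.4,-.12,.06],[.58,-.12,.06],[.4,-.3,.06],[.58,-.3,.06]]);print(proj(e,cor))
cv2.imwrite('pics/w2b.png',cv2.resize(i[0:300,130:430],None,fx=2,fy=2,interpolation=cv2.INTER_CUBIC))
E
```

```text
4.45 [ 0.55166665 -0.21686571  0.25141432] [-2.71855916e-04  7.48165014e-02  9.97197215e-01  3.64007361e-04] 0.021009197192572496 [ 0.43001534  0.73354972 -0.22618834  1.40146849  0.17565313  1.02695466
  1.59005801]
[[374.85920552 -25.52463939]
 [387.36709999 200.90534695]
 [143.03599393  14.52999062]
 [194.46663751 228.5344308 ]]
```

View pics/w2b.png

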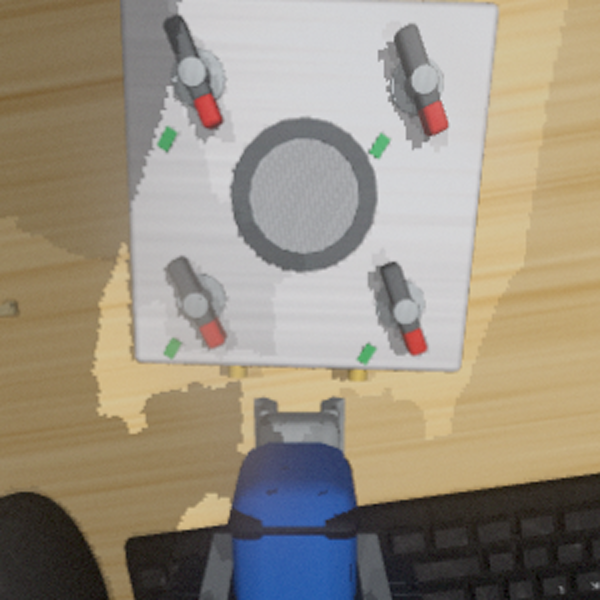

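The wings are at crop positions a (405,310), d (195,303), b (424,78) and c (191,71), with the red ends lower right of the axes and the green marks lower left. Cover corners are around (497,4), (460,370) and (137,358).

```bash
python3 - <<'E'
from bench import cams
from h import *
import pickle
from scipy.optimize import least_squares
np.set_printoptions(precision=4,suppress=True)
s=pickle.load(open('w2.pkl','rb'));e=ext(cams,'wrist',s)
k=lambda P:[(x/2+130,y/2) for x,y in P]
S=np.array([(44,44),(-44,44),(-44,-44),(44,-44)])/1000.
px=k([(405,310),(424,78),(191,71),(195,303)])
def fit(loc,z,w):
    def f(p):
        c,n=np.cos(p[2]),np.sin(p[2]);return ((loc@np.array([[c,n],[-n,c]])+p[:2])-w[:,:2]).ravel()
    r=least_squares(f,[.475,-.21,-.19]);return r.x,np.degrees(r.x[2]),np.abs(r.fun).max()
for z in(.072,.075,.078):
    W=plane(e,px,z);print(z,fit(S,z,W),np.linalg.norm(W-np.roll(W,-1,0),axis=1))
C=plane(e,k([(497,4),(460,370),(137,358)]),.055);print('corn',fit(np.array([(-75,75),(75,75),(75,-75)])/1000.,0,C))
m=k([(367,353),(381,146),(167,138),(173,348)]);M=plane(e,m,.0555)
a=np.radians(-30);print('marks',fit(S+.0265*np.array([np.cos(a),np.sin(a)]),0,M))
win=plane(e,k([(305,195)]),.058);print('win',win)
# wings ends (dark, red) top
E_=k([(390,266),(417,350),(407,30),(436,128),(173,20),(211,123),(178,262),(214,342)])
W=plane(e,E_,.075).reshape(4,2,3)
for n,w in zip('abcd',W): print(n,w.mean(0),np.linalg.norm(w[1]-w[0]),np.degrees(np.arctan2(*(w[1]-w[0])[1::-1])))
# scene check
es=ext(cams,'scene');q=[(385,90),(155,185),(275,358),(505,270)]
q=[(388,85),(158,178),(273,350),(510,262)]
print('scene',fit(S,0,plane(es,[(x/7+240,y/7+220) for x,y in q],.075)))
# wrench prongs in tool frame
E
```

```text
0.072 (array([ 0.4769, -0.2023, -0.18  ]), np.float64(-10.315615287539778), np.float64(0.0005663085924351441)) [0.0887 0.089  0.0882 0.0886]
0.075 (array([ 0.4768, -0.2024, -0.18  ]), np.float64(-10.315590028787033), np.float64(0.0003142666990735288)) [0.0879 0.0882 0.0873 0.0877]
0.078 (array([ 0.4768, -0.2024, -0.18  ]), np.float64(-10.315587094213246), np.float64(0.0008038395907423723)) [0.087  0.0873 0.0865 0.0868]
corn (array([ 0.4761, -0.2023, -0.1817]), np.float64(-10.410751128943017), np.float64(0.002361352156711072))
marks (array([ 0.4772, -0.2018, -0.1801]), np.float64(-10.318012960730432), np.float64(0.0002886931428562889))
win [[ 0.4766 -0.2016  0.058 ]]
a [ 0.5273 -0.1675  0.075 ] 0.037398250613728874 11.664942996336878
b [ 0.442 -0.152  0.075] 0.03600633931207857 12.442118529025285
c [ 0.4266 -0.2375  0.075 ] 0.03726799909469406 11.359508798409244
d [ 0.5119 -0.2527  0.075 ] 0.035865902115235146 13.608091525797267
scene (array([ 0.4749, -0.2093, -0.1726]), np.float64(-9.890653985919563), np.float64(0.0027095243558704907))
```

```bash
cat > marks.py <<'E'
from bench import cams,readout
from h import *
from scipy.optimize import least_squares
def blobs(i,e,c0=(.476,-.205),yaw=-.18):
    """green marks' centroids nearest to expected, by projection"""
    b,g,r=[i[...,k].astype(int) for k in range(3)]
    m=((g>b+25)&(g>r+25)).astype(np.uint8)
    n,_,st,ce=cv2.connectedComponentsWithStats(m)
    return [(tuple(ce[k]),st[k,4]) for k in range(1,n) if st[k,4]>=3]
def fit(loc,w):
    def f(p):
        c,n=np.cos(p[2]),np.sin(p[2]);return ((loc@np.array([[c,n],[-n,c]])+p[:2])-w[:,:2]).ravel()
    r=least_squares(f,[.475,-.21,-.19]);return r.x,np.abs(r.fun).max()
S=np.array([(44,44),(-44,44),(-44,-44),(44,-44)])/1000.
a=np.radians(-30);MK=S+.0265*np.array([np.cos(a),np.sin(a)])
def chamber(cams,n,i,s=None):
    e=ext(cams,n,s);bl=blobs(i,e)
    c,sn=np.cos(-.18),np.sin(-.18);X=MK@np.array([[c,sn],[-sn,c]])+[.476,-.205]
    P=proj(e,np.c_[X,np.full(4,.0555)])
    q=[min(bl,key=lambda t:np.hypot(*(np.array(t[0])-p)))[0] for p in P]
    return fit(MK,plane(e,q,.0555)),np.array(q)
E
python3 - <<'E'
from marks import *
import pickle
np.set_printoptions(precision=4,suppress=True)
s=readout.observe();print(s['time'],s['ee_pos'],s['joint_velocities'])
i=cams.get_image('wrist');cv2.imwrite('pics/w3.png',i)
s2=readout.observe();print(s2['time'],s2['ee_pos'])
print(chamber(cams,'wrist',i,s))
print(chamber(cams,'wrist',cv2.imread('pics/w2.png'),pickle.load(open('w2.pkl','rb')))[0])
print('scene',chamber(cams,'scene',cv2.imread('pics/scene0.png')))
print('side',chamber(cams,'side',cv2.imread('pics/side0.png')))
c=cams.get_calibration('wrist');M=np.linalg.inv(c['mount'])
X=np.array([[.018,-.0108,.0884],[.018,.0108,.0884],[.018,0,.0754],[0.033,0,.0104],[.0,0,.0884]])
print('prong', proj((c,M[:3,:3],M[:3,3]),X)-[130,0], '*2 for crop')
E
```

```text
4.5 [ 0.5518 -0.2165  0.2515] [-0.0102 -0.002   0.0021 -0.0012 -0.0015 -0.0003  0.0009]
4.55 [ 0.5519 -0.2164  0.2516]
((array([ 0.4771, -0.2025, -0.1805]), np.float64(9.5518129627159e-05)), array([[312.4038, 176.4615],
       [319.0282,  72.5352],
       [212.8358,  68.8806],
       [215.1837, 173.6531]]))
(array([ 0.477 , -0.2025, -0.1806]), np.float64(6.218481922198871e-05))
scene ((array([ 0.4261, -0.2396, -0.19  ]), np.float64(0.05151797758407234)), array([[290., 275.],
       [290., 275.],
       [290., 275.],
       [290., 275.]]))Traceback (most recent call last):
  File "<stdin>", line 10, in <module>
  File "marks.py", line 20, in chamber
    q=[min(bl,key=lambda t:np.hypot(*(np.array(t[0])-p)))[0] for p in P]
       ~~~^^^^^^^^^^^^^^^^^^^^^^^^^^^^^^^^^^^^^^^^^^^^^^^
ValueError: min() iterable argument is empty
```

```bash
python3 - <<'E'
from marks import *
np.set_printoptions(precision=4,suppress=True)
es=ext(cams,'scene')
print('scene marks',fit(MK,plane(es,[(x/7+239.57,y/7+219.57) for x,y in [(462,115),(237,203),(352,387),(587,292)]],.0555)))
# side: red/green weaker threshold
i=cv2.imread('pics/side0.png').astype(int);b,g,r=i[...,0],i[...,1],i[...,2]
ex=ext(cams,'side');c,sn=np.cos(-.18),np.sin(-.18)
X=MK@np.array([[c,sn],[-sn,c]])+[.476,-.205];P=proj(ex,np.c_[X,np.full(4,.0555)]);print(P)
q=[]
for p in P:
    x,y=np.round(p).astype(int);w=np.clip((2*g-b-r)[y-4:y+5,x-5:x+6]-8,0,None);yy,xx=np.mgrid[y-4:y+5,x-5:x+6]
    q.append((float((w*xx).sum()/w.sum()),float((w*yy).sum()/w.sum())))
print(q,fit(MK,plane(ex,q,.0555)))
c=cams.get_calibration('wrist');M=np.linalg.inv(c['mount'])
X=np.array([[.018,-.0108,.0884],[.018,.0108,.0884],[.018,0,.0754],[0.033,0,.0104],[.0,0,.0884]])
print('prong crop', (proj((c,M[:3,:3],M[:3,3]),X)-[130,0])*2)
E
```

```text
scene marks (array([ 0.4771, -0.2041, -0.1792]), np.float64(0.0002439773098331377))
[[291.3697 235.2748]
 [260.4601 233.3164]
 [255.1175 251.2629]
 [287.5824 253.4474]]
[(293.49415204678365, 234.77777777777777), (261.69262295081967, 232.09426229508196), (256.3333333333333, 249.89837398373984), (289.2597864768683, 252.25978647686833)] (array([ 0.4808, -0.1998, -0.1977]), np.float64(0.0018399644019058692))
prong crop [[261.7659 398.6539]
 [331.6225 398.6331]
 [296.847  411.1278]
 [298.0839 435.8457]
 [296.6484 453.1859]]
```

Scene and wrist agree on the chamber: centre (0.477, -0.2033), yaw -10.3°, with mark residuals of 0.3 mm. Next I approach screw a and lower the slot over it at a wrench yaw of about 14.5°.

Call:
{"api": "jog_arm", "payload": {"commands": [[-0.0315,0.0667,-0.05,0,0,0.25,1],[-0.0315,0.0667,-0.088,0,0,0.5,1],[-0.0315,0.0667,-0.088,0,0,0.77,1],[-0.0315,0.0667,-0.088,0,0,0.77,1],[-0.0315,0.0667,-0.088,0,0,0.77,1],[-0.0315,0.0667,-0.088,0,0,0.77,1],[-0.0315,0.0667,-0.105,0,0,0.77,1],[-0.0315,0.0667,-0.12,0,0,0.77,1],[-0.0315,0.0667,-0.1323,0,0,0.77,1],[-0.0315,0.0667,-0.1323,0,0,0.77,1],[-0.0315,0.0667,-0.1323,0,0,0.77,1]]}}

```text
time: 5.65
ee_pos: [0.5281, -0.1678, 0.1522]
eef_rot: [-0.0, -0.126, 0.992, -0.0]
wrist_force: [-0.7, -0.1, -3.7]
width: 0.0204
gripper_force: 79.6
```

```bash
python3 - <<'E'
from bench import cams,readout
from h import *
s=readout.observe();print(s['time'],s['ee_pos'],np.degrees(2*np.arctan2(s['eef_rot'][2],s['eef_rot'][1]))-180,s['wrist_force'],s['torque'])
i=cams.get_image('wrist');j=cams.get_image('scene')
cv2.imwrite('pics/m1.png',np.hstack([cv2.resize(i,(480,360))[:, :400],cv2.resize(j[200:320,230:350],(360,360),interpolation=cv2.INTER_CUBIC)]))
E
```

```text
5.65 [ 0.52812414 -0.16779924  0.15218619] 14.4394812681889 [-0.66468508 -0.05566007 -3.66454467] [ 0.02321376 -0.06478917  0.0352079 ]
```

View pics/m1.png

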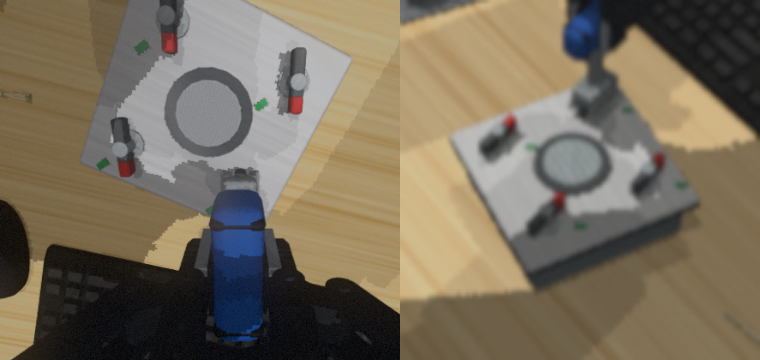

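The picture shows the prongs straddling screw a (right panel, about (597,90)) with almost no contact force. Turning it 60° clockwise.

Call:
{"api": "jog_arm", "payload": {"commands": [[0,0,0,0,0,-0.2,1],[0,0,0,0,0,-0.4,1],[0,0,0,0,0,-0.6,1],[0,0,0,0,0,-0.8,1],[0,0,0,0,0,-1,1],[0,0,0,0,0,-1,1]]}}

```text
time: 6.35
ee_pos: [0.528, -0.1677, 0.1524]
eef_rot: [-0.0, 0.136, 0.991, -0.0]
wrist_force: [-0.3, -0.8, -1.4]
width: 0.0207
gripper_force: 79.4
```

Call:
{"api": "jog_arm", "payload": {"commands": [[0,0,0,0,0,-0.2,1],[0,0,0,0,0,-0.4,1],[0,0,0,0,0,-0.6,1],[0,0,0,0,0,-0.8,1],[0,0,0,0,0,-1,1],[0,0,0,0,0,-1,1],[0,0,0,0,0,-1,1]]}}

```text
time: 7.05
ee_pos: [0.5282, -0.1678, 0.1524]
eef_rot: [0.0, 0.385, 0.923, -0.0]
wrist_force: [-0.9, 1.3, -1.8]
width: 0.0213
gripper_force: 79.4
```

Call:
{"api": "jog_arm", "payload": {"commands": [[0,0,0,0,0,0.15,1],[0,0,0.02,0,0,0.15,1],[0,0,0.05,0,0,0.15,1],[0.04,0,0.1,0,0,0.8,1],[0.04,0,0.13,0,0,1,1],[0.04,0,0.13,0,0,1,1],[0.04,0,0.13,0,0,1,1],[0.04,0,0.13,0,0,1,1]]}}

```text
time: 7.85
ee_pos: [0.5578, -0.1681, 0.2495]
eef_rot: [-0.0, 0.136, 0.991, -0.0]
wrist_force: [-0.3, -0.4, -1.3]
width: 0.0213
gripper_force: 79.4
```

```bash
python3 - <<'E'
from marks import *
s=readout.observe();print(s['time'],s['ee_pos'],np.degrees(2*np.arctan2(s['eef_rot'][2],s['eef_rot'][1]))-180,s['wrist_force'],s['width'])
i=cams.get_image('wrist');e=ext(cams,'wrist',s)
P=proj(e,[[.5283,-.1679,.075],[.4417,-.1521,.075],[.4259,-.2387,.075],[.5125,-.2545,.075]]);print(P)
r=[cv2.resize(cv2.getRectSubPix(i,(70,70),tuple(map(float,p))),(280,280),interpolation=cv2.INTER_CUBIC) for p in P]
cv2.imwrite('pics/m2.png',np.vstack([np.hstack([r[1],r[0]]),np.hstack([r[2],r[3]])]))
E
```

```text
7.85 [ 0.55784302 -0.16810455  0.24953332] -15.680722765486792 [-0.29722422 -0.42576115 -1.33365542] 0.02128620850896982
[[268.76997231 158.21879349]
 [257.02848168  42.44347508]
 [141.97647843  53.93479707]
 [164.36772035 167.8790546 ]]
```

View pics/m2.png

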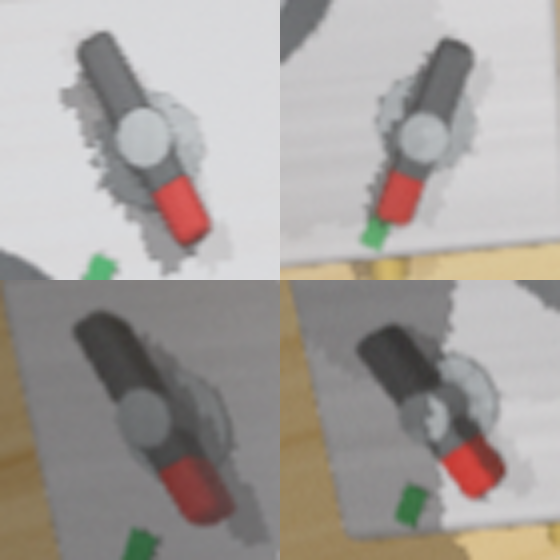

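Screw a's red end (upper right tile) points almost at its green mark; b, c and d are untouched. I'm measuring the angles now.

```bash
python3 - <<'E'
from marks import *
s=readout.observe();e=ext(cams,'wrist',s)
P=[[268.77,158.22],[257.03,42.44],[141.98,53.93],[164.37,167.88]]
off=[(280,0),(0,0),(0,280),(280,280)]
# per wing: dark end, red end top-centres in mosaic px
E_=[((456,48),(397,212)),((98,42),(190,228)),((103,325),(205,500)),((385,345),(483,478))]
for n,p,o,(d,r) in zip('abcd',P,off,E_):
    w=plane(e,[((x-o[0]-140)/4+p[0],(y-o[1]-140)/4+p[1]) for x,y in(d,r)],.075)
    an=np.degrees(np.arctan2(*(w[1]-w[0])[1::-1]));print(n,w.mean(0).round(4),np.linalg.norm(w[1]-w[0]).round(4),an.round(1),'joint',np.radians(19.67-an).round(3))
E
```

```text
a [ 0.5269 -0.1661  0.075 ] 0.0363 -35.8 joint 0.968
b [ 0.4415 -0.1509  0.075 ] 0.0359 12.2 joint 0.131
c [ 0.4257 -0.2354  0.075 ] 0.0341 11.7 joint 0.139
d [ 0.5118 -0.2508  0.075 ] 0.0333 16.6 joint 0.053
```

Call:
{"api": "jog_arm", "payload": {"commands": [[-0.176,-0.0945,-0.04,0,0,0.25,1],[-0.176,-0.0945,-0.083,0,0,0.5,1],[-0.176,-0.0945,-0.083,0,0,0.75,1],[-0.176,-0.0945,-0.083,0,0,0.933,1],[-0.176,-0.0945,-0.083,0,0,0.933,1],[-0.176,-0.0945,-0.083,0,0,0.933,1],[-0.176,-0.0945,-0.083,0,0,0.933,1],[-0.176,-0.0945,-0.1,0,0,0.933,1],[-0.176,-0.0945,-0.115,0,0,0.933,1],[-0.176,-0.0945,-0.13,0,0,0.933,1],[-0.176,-0.0945,-0.13,0,0,0.933,1],[-0.176,-0.0945,-0.13,0,0,0.933,1]]}}

```text
time: 9.1
ee_pos: [0.4269, -0.2381, 0.1526]
eef_rot: [0.0, -0.108, 0.994, -0.0]
wrist_force: [-0.2, 1.0, -2.6]
width: 0.0212
gripper_force: 79.8
```

Seated on c: z is 0.1526 and the force is low. Turning.

Call:
{"api": "jog_arm", "payload": {"commands": [[0,0,0,0,0,-0.2,1],[0,0,0,0,0,-0.4,1],[0,0,0,0,0,-0.6,1],[0,0,0,0,0,-0.8,1],[0,0,0,0,0,-1,1],[0,0,0,0,0,-1,1]]}}

```text
time: 9.7
ee_pos: [0.4264, -0.2384, 0.1527]
eef_rot: [0.0, 0.153, 0.988, -0.0]
wrist_force: [-0.6, -1.0, -1.9]
width: 0.0211
gripper_force: 79.4
```

Call:
{"api": "jog_arm", "payload": {"commands": [[0,0,0,0,0,-0.2,1],[0,0,0,0,0,-0.4,1],[0,0,0,0,0,-0.6,1],[0,0,0,0,0,-0.8,1],[0,0,0,0,0,-1,1],[0,0,0,0,0,-1,1],[0,0,0,0,0,-1,1]]}}

```text
time: 10.4
ee_pos: [0.4263, -0.2385, 0.1525]
eef_rot: [0.0, 0.401, 0.916, -0.0]
wrist_force: [-0.9, 0.2, -2.2]
width: 0.0211
gripper_force: 79.4
```

Call:
{"api": "jog_arm", "payload": {"commands": [[0,0,0,0,0,0.15,1],[0,0,0.02,0,0,0.15,1],[0,0,0.05,0,0,0.15,1],[0.16,0,0.1,0,0,0.8,1],[0.16,0,0.13,0,0,1,1],[0.16,0,0.13,0,0,1,1],[0.16,0,0.13,0,0,1,1],[0.16,0,0.13,0,0,1,1],[0.16,0,0.13,0,0,1,1]]}}

```text
time: 11.3
ee_pos: [0.5452, -0.2389, 0.2494]
eef_rot: [-0.001, 0.152, 0.988, -0.0]
wrist_force: [-0.8, -0.6, -2.3]
width: 0.0208
gripper_force: 79.7
```

```bash
cat > ang.py <<'E'
from marks import *
# wing angle from red region's top-ish centroid relative to axis; also mark bearing in the same picture
def angs(i,s):
    e=ext(cams,'wrist',s);C=np.array([[.5283,-.1679,.07],[.4417,-.1521,.07],[.4259,-.2387,.07],[.5125,-.2545,.07]])
    b,g,r=[i[...,k].astype(int) for k in range(3)];m=((r>1.6*g)&(r>1.6*b)&(r>60)).astype(np.uint8)
    n,_,st,ce=cv2.connectedComponentsWithStats(m);W=plane(e,ce,.07)
    for k,c in zip('abcd',C):
        for j in range(1,n):
            d=W[j]-c
            if st[j,4]>25 and np.hypot(*d[:2])<.024:
                an=np.degrees(np.arctan2(d[1],d[0]));print(k,st[j,4],np.hypot(*d[:2]).round(4),an.round(1),'joint',np.radians(19.67-an).round(3))
if __name__=='__main__':
    s=readout.observe();i=cams.get_image('wrist');cv2.imwrite('pics/last%.0f.png'%(s['time']*100),i)
    print(s['time'],s['ee_pos'],np.degrees(2*np.arctan2(s['eef_rot'][2],s['eef_rot'][1]))-180,s['width']);angs(i,s)
E
python3 ang.py
```

```text
11.3 [ 0.54521395 -0.23888954  0.24943702] -17.54343836474152 0.020804190134410924
a 130 0.0137 -36.1 joint 0.973
b 105 0.0142 19.8 joint -0.003
c 162 0.0136 -36.0 joint 0.972
d 110 0.0147 20.5 joint -0.014
```

Screws a and c are both at about 0.97, and b and d have not moved. Now screw d.

Call:
{"api": "jog_arm", "payload": {"commands": [[-0.0447,-0.0208,-0.04,0,0,0.25,1],[-0.0447,-0.0208,-0.083,0,0,0.5,1],[-0.0447,-0.0208,-0.083,0,0,0.75,1],[-0.0447,-0.0208,-0.083,0,0,1,1],[-0.0447,-0.0208,-0.083,0,0,1,1],[-0.0447,-0.0208,-0.083,0,0,1,1],[-0.0447,-0.0208,-0.1,0,0,1,1],[-0.0447,-0.0208,-0.115,0,0,1,1],[-0.0447,-0.0208,-0.13,0,0,1,1],[-0.0447,-0.0208,-0.13,0,0,1,1],[-0.0447,-0.0208,-0.13,0,0,1,1]]}}

```text
time: 12.45
ee_pos: [0.5125, -0.2542, 0.152]
eef_rot: [-0.0, -0.108, 0.994, 0.0]
wrist_force: [-0.2, 0.5, -2.8]
width: 0.021
gripper_force: 79.6
```

Call:
{"api": "jog_arm", "payload": {"commands": [[0,0,0,0,0,-0.2,1],[0,0,0,0,0,-0.4,1],[0,0,0,0,0,-0.6,1],[0,0,0,0,0,-0.8,1],[0,0,0,0,0,-1,1],[0,0,0,0,0,-1,1]]}}

```text
time: 13.05
ee_pos: [0.5124, -0.2542, 0.1521]
eef_rot: [-0.0, 0.154, 0.988, -0.0]
wrist_force: [0.4, -0.0, -2.2]
width: 0.021
gripper_force: 79.4
```

Call:
{"api": "jog_arm", "payload": {"commands": [[0,0,0,0,0,-0.2,1],[0,0,0,0,0,-0.4,1],[0,0,0,0,0,-0.6,1],[0,0,0,0,0,-0.8,1],[0,0,0,0,0,-1,1],[0,0,0,0,0,-1,1],[0,0,0,0,0,-1,1]]}}

```text
time: 13.75
ee_pos: [0.5127, -0.2543, 0.1523]
eef_rot: [0.0, 0.401, 0.916, -0.0]
wrist_force: [-0.0, 0.0, -2.4]
width: 0.0208
gripper_force: 79.4
```

Call:
{"api": "jog_arm", "payload": {"commands": [[0,0,0,0,0,0.15,1],[0,0,0.02,0,0,0.15,1],[0,0,0.05,0,0,0.15,1],[0.06,0.05,0.1,0,0,0.8,1],[0.06,0.05,0.13,0,0,1,1],[0.06,0.05,0.13,0,0,1,1],[0.06,0.05,0.13,0,0,1,1],[0.06,0.05,0.13,0,0,1,1],[0.06,0.05,0.13,0,0,1,1]]}}

```text
time: 14.65
ee_pos: [0.5572, -0.2172, 0.2493]
eef_rot: [-0.001, 0.154, 0.988, -0.0]
wrist_force: [-0.6, 0.1, -2.7]
width: 0.0209
gripper_force: 79.6
```

```bash
python3 ang.py
```

```text
14.65 [ 0.55715154 -0.21715342  0.24934173] -17.70566727191212 0.020899425921712907
a 121 0.0139 -35.4 joint 0.96
b 157 0.0143 18.7 joint 0.018
c 130 0.0134 -39.1 joint 1.025
d 86 0.0147 -38.2 joint 1.01
```

Screw d is done at about 1.0. Now screw b.

Call:
{"api": "jog_arm", "payload": {"commands": [[-0.1544,0.0865,-0.04,0,0,0.25,1],[-0.1544,0.0865,-0.083,0,0,0.5,1],[-0.1544,0.0865,-0.083,0,0,0.75,1],[-0.1544,0.0865,-0.083,0,0,1,1],[-0.1544,0.0865,-0.083,0,0,1,1],[-0.1544,0.0865,-0.083,0,0,1,1],[-0.1544,0.0865,-0.083,0,0,1,1],[-0.1544,0.0865,-0.1,0,0,1,1],[-0.1544,0.0865,-0.115,0,0,1,1],[-0.1544,0.0865,-0.13,0,0,1,1],[-0.1544,0.0865,-0.13,0,0,1,1],[-0.1544,0.0865,-0.13,0,0,1,1]]}}

```text
time: 15.9
ee_pos: [0.4424, -0.1522, 0.1525]
eef_rot: [0.0, -0.107, 0.994, -0.0]
wrist_force: [-0.6, -0.2, -1.3]
width: 0.0209
gripper_force: 79.8
```

Call:
{"api": "jog_arm", "payload": {"commands": [[0,0,0,0,0,-0.2,1],[0,0,0,0,0,-0.4,1],[0,0,0,0,0,-0.6,1],[0,0,0,0,0,-0.8,1],[0,0,0,0,0,-1,1],[0,0,0,0,0,-1,1]]}}

```text
time: 16.5
ee_pos: [0.442, -0.1519, 0.1526]
eef_rot: [0.0, 0.154, 0.988, -0.0]
wrist_force: [0.4, 0.1, -2.7]
width: 0.0211
gripper_force: 79.6
```

Call:
{"api": "jog_arm", "payload": {"commands": [[0,0,0,0,0,-0.2,1],[0,0,0,0,0,-0.4,1],[0,0,0,0,0,-0.6,1],[0,0,0,0,0,-0.8,1],[0,0,0,0,0,-1,1],[0,0,0,0,0,-1,1],[0,0,0,0,0,-1,1]]}}

```text
time: 17.2
ee_pos: [0.4421, -0.152, 0.1525]
eef_rot: [0.0, 0.401, 0.916, -0.0]
wrist_force: [-0.5, 0.7, -2.9]
width: 0.0209
gripper_force: 79.5
```

Call:
{"api": "jog_arm", "payload": {"commands": [[0,0,0,0,0,0.15,1],[0,0,0.02,0,0,0.15,1],[0,0,0.05,0,0,0.15,1],[0.15,-0.05,0.1,0,0,0.8,1],[0.15,-0.05,0.13,0,0,1,1],[0.15,-0.05,0.13,0,0,1,1],[0.15,-0.05,0.13,0,0,1,1],[0.15,-0.05,0.13,0,0,1,1],[0.15,-0.05,0.13,0,0,1,1]]}}

```text
time: 18.1
ee_pos: [0.5535, -0.1893, 0.2494]
eef_rot: [-0.001, 0.152, 0.988, -0.0]
wrist_force: [-0.8, 0.1, -2.3]
width: 0.0212
gripper_force: 79.8
```

```bash
python3 ang.py; cp $(ls -t pics/last*|head -1) pics/b.png; python3 -c "
import cv2;cv2.imwrite('pics/bb.png',cv2.resize(cv2.imread('pics/b.png')[0:240,100:420],None,fx=2.5,fy=2.5))"
```

```text
18.1 [ 0.55345309 -0.18925704  0.24937064] -17.522670598091196 0.021153054475569377
a 112 0.0141 -35.2 joint 0.957
b 151 0.0134 -37.2 joint 0.993
c 135 0.0139 -40.0 joint 1.041
d 106 0.0145 -36.5 joint 0.98
```

View pics/bb.png

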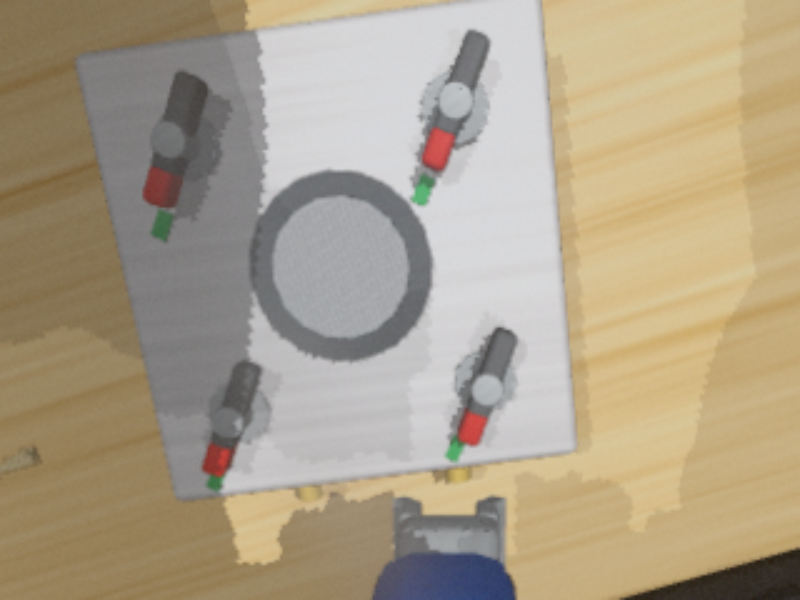

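All four red ends point at their green marks (crop (165,190), (438,150), (217,460), (473,430)). Returning the wrench.

Call:
{"api": "jog_arm", "payload": {"commands": [[-0.0333,0.372,0,0,0,0.267,1],[-0.0333,0.372,0,0,0,0.267,1],[-0.0333,0.372,0,0,0,0.267,1],[-0.0333,0.372,0,0,0,0.267,1],[-0.0333,0.372,0,0,0,0.267,1],[-0.0333,0.372,0,0,0,0.267,1],[-0.0333,0.372,0,0,0,0.267,1],[-0.0333,0.372,0,0,0,0.267,1],[-0.0333,0.372,0,0,0,0.267,1],[-0.0333,0.372,0,0,0,0.267,1],[-0.0333,0.372,-0.05,0,0,0.267,1],[-0.0333,0.372,-0.1,0,0,0.267,1],[-0.0333,0.372,-0.13,0,0,0.267,1],[-0.0333,0.372,-0.155,0,0,0.267,1],[-0.0333,0.372,-0.18,0,0,0.267,1],[-0.0333,0.372,-0.195,0,0,0.267,1],[-0.0333,0.372,-0.2065,0,0,0.267,1],[-0.0333,0.372,-0.2065,0,0,0.267,1],[-0.0333,0.372,-0.2065,0,0,0.267,1]]}}

```text
time: 20.05
ee_pos: [0.5295, 0.0894, 0.0953]
eef_rot: [0.0, 0.083, 0.997, -0.0]
wrist_force: [0.8, 0.2, -3.5]
width: 0.0209
gripper_force: 79.5
```

Call:
{"api": "jog_arm", "payload": {"commands": [[0,0,-0.0012,0,0,0,1],[0,0,-0.0012,0,0,0,1],[0,0,-0.0012,0,0,0,-1],[0,0,-0.0012,0,0,0,-1],[0,0,-0.0012,0,0,0,-1],[0,0,-0.0012,0,0,0,-1],[0,0,-0.0012,0,0,0,-1],[0,0,-0.0012,0,0,0,-1],[0,0,-0.0012,0,0,0,-1],[0,0,-0.0012,0,0,0,-1],[0,0,0.04,0,0,0,-1],[0,0,0.1,0,0,0,-1],[0,0,0.16,0,0,0,-1],[0,0,0.2,0,0,0,-1],[0,0,0.2,0,0,0,-1],[0,0,0.2,0,0,0,-1]]}}

```text
time: 21.65
ee_pos: [0.5293, 0.0896, 0.2452]
eef_rot: [0.0, 0.083, 0.997, 0.0]
wrist_force: [-0.5, -0.1, -0.6]
width: 0.0854
gripper_force: 0.0
```

```bash
python3 - <<'E'
from marks import *
s=readout.observe();print(s['time'],s['ee_pos'],s['width'],s['wrist_force'])
i=cams.get_image('wrist');j=cams.get_image('scene')
cv2.imwrite('pics/f.png',np.hstack([cv2.resize(i,(480,360))[:,60:440],cv2.resize(j[120:300,190:370],(360,360),interpolation=cv2.INTER_CUBIC)]))
E
```

```text
21.65 [0.52930987 0.08961757 0.24523028] 0.0854196311293254 [-0.4937716  -0.12780157 -0.63187509]
```

View pics/f.png

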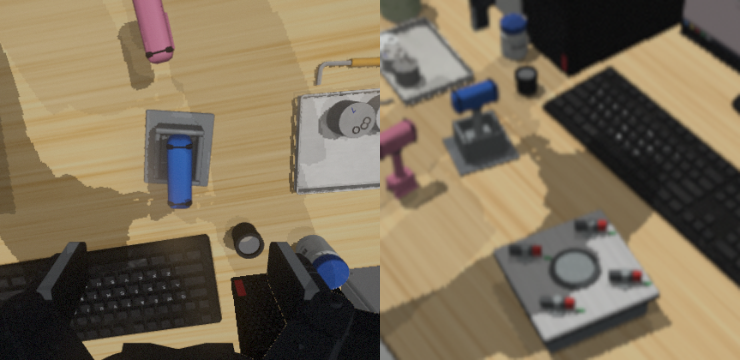

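The wrench stands upright in its stand (left panel (180,172), right panel (475,120)). The bystanders are undisturbed, all four screws are at their marks, and the gripper is clear.

```bash
python3 -c "
from bench import bot
print(bot.job_done())"
```

```text
the job is handed in; nothing more can be done
None
```

I turned all four wing screws clockwise to their green marks in the order a, c, d, b (I measured 0.96 to 1.04 rad), put the wrench back upright in its stand, and handed the job in at about 22 s; the hand-in call did not return a verdict.

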